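Check a tapas chiller's cold plate with a contact thermometer

ROBOT

A 6-joint arm with a two-finger parallel gripper is mounted at the origin on a cart in front of the work surface, level with it; the furniture and walls round the work are solid. World frame = base frame: x ahead of the robot, y to its left, z up, the work surface at z = 0. Lengths are in m, angles in rad, forces in N, time in s.
With the tool pointing down it reaches from about 0.35 to 0.775 m from the base axis. Payload 7.3 kg.
Tool frame: the origin (TCP) lies at the centre of the arm's flange, where the gripper is bolted on; the fingertips stand 178 mm ahead of it and the grasp point (between the pads) lies 159 mm ahead of it; z points along the fingers, y is the line along which they close (so a half turn about z gives the same grasp; the last joint's range is limited). The gripper opens to 92 mm and grips with 3 to 60 N. Pads are 19 mm wide; open, the fingers measure 130 mm over their backs; the gripper's body (75 mm by 190 mm) begins 47 mm behind the grasp point.
Start: joints at [1.131, 0.342, 1.524, -0, 1.275, -0.146], TCP at [0.152, 0.503, 0.405] pointing down, gripper open.
Joint ranges: [-2.53, 2.53], [-0.77, 2.02], [0.04, 2.7], [-1, 4.14], [0.28, 2.66], [-3.11, 3.11]. Speed limits (rad/s): [2.57, 2.57, 3.14, 3.14, 3.14, 3.14].

INTERFACE

Orientations are given as [roll, pitch, yaw] about the fixed x, y, z axes, in that order (R = Rz(yaw) Ry(pitch) Rx(roll)).
In Python, from cell import robot gives the robot as it stands.
- The arm moves only by the tool pendant, called after "Call:" as a command line: name --argument value ..., lists and objects as JSON in quotes. Schema: {"type":"object","properties":{"rows":{"type":"array","items":{"type":"array","prefixItems":[{"type":"array","items":{"type":"number"},"minItems":3,"maxItems":3},{"type":"array","items":{"type":"number"},"minItems":3,"maxItems":3}],"minItems":2,"maxItems":2},"minItems":1,"maxItems":8},"jaw":{"type":"number"},"force":{"type":"number"},"only":{"type":"string"},"quiet":{"type":"boolean"},"lines":{"type":"string"}},"required":["rows"],"additionalProperties":false}. rows is a list of rows, 1 to 8 of them, each written [[dx, dy, dz], [rx, ry, rz]]: dx, dy, dz in a scale on which 1.0 is 300 mm, then a rotation vector rx, ry, rz in a scale on which 1.0 is 2 rad; each row shifts and turns the commanded pose from where the row before left it, along the tool's axes as they then stand; what a row does not reach is not made up. A row lasts 1/12 s, in which the tool goes at most 0.0417 m and 0.125 rad, less where a joint would pass 70% of its speed; a pose out of reach is approached as far as the arm can. jaw is the finger opening in m, set as the call begins (left out keeps the last). The fingers move at their own pace and stop on an object; force is the grip in N (left out, the last holds). Time passes only in rows, so rows that do not move let the fingers close. The tool returns the time, the measured TCP pose, the force, the opening and the grip force at its end. only (a regular expression) keeps the lines of the reply that match it, lines (a string "A,B") keeps lines A to B, and quiet returns only ok. Shift and turn numbers lie between -1 and 1, and a call with a number outside is refused. Input that does not fit is refused with a message, and nothing moves.
- robot.observe(): the state, without advancing time (a new reading comes with each control period).
- robot.read_camera(name): name is "scene" or "top"; returns a dict with "image" (420x560x3 uint8, red, green, blue), "fx", "fy", "cx", "cy" (pixels), "pose" (4x4, takes a point from camera to world coordinates). Camera axes: x right, y down, z forward; pixel columns grow to the right and rows downward; lengths in m; the calibration is good to about 2 mm. A picture is of the moment at which its call begins. There is no depth.
- robot.hand_in(): hands the job in; it is judged then, once.
The state is a dict: "time": time; "qpos": joint angles; "qvel": joint speeds; "joint_efforts": joint torques, N m; "tool_pos": TCP position; "tool_rot": TCP orientation; "contact_force": force on the tool from outside, world axes, zero at the start; "torque": the same for the moment, N m; "opening": finger opening in m; "grip_force": force on a finger pad.
Only numpy, scipy, OpenCV 4.12 (cv2) and the standard library are available. Lean on these libraries where they do the work, as an engineer would, in place of code of your own. Each camera call takes 0.05 s, during which the arm holds its last target. There are 200 camera calls.

TASK

Check the temperature of the tapas chiller on the worktop: slide its clear lid fully open to the right, then lift the blue contact thermometer straight up out of its stand and rest its sprung brass tip on the centre of the blue-ringed spot on the chiller's sloping cold plate. The thermometer must stand square to the sloping plate (not plumb), pressed lightly so that its tip is pushed in about half of its travel; never push the tip all the way in to its stop. Finish while still holding the thermometer there, keeping it still, and leave everything else on the worktop where it stands.

Things in the scene. Friction and masses are not known exactly. Their poses are not given: they have to be found in the camera images.
- chiller: fixed steel tapas chiller: open-topped tub 240 mm (x) by 360 mm (y), rim 115 mm high, rails on it to 134 mm; origin under the tub's centre on the worktop, x away from the robot, y left along the lid's track (yaw within 0.2). Grey compressor box, 80 mm long, 135 high, at its right (-y) end. Fixed clear pane over the right half, sliding clear lid over the left; bowl and lime fixed inside at right
- lid (a joint): travel of the sliding clear lid in m: 0 = shut over the left half; it slides towards the chiller's -y (to the right) to a stop at 0.150 = fully open; may start up to 0.02 ajar; friction about 1.5 N, stays where it is left
- lid_handle (a point): middle of the lid's black upright grip: a fin 12 mm thick along the chiller's y, 84 mm long along the chiller's x, whose top is 11 mm above this point; the lid's flat face is 19 mm below this point and a foot 22 mm wide round the fin's base rises to 16 mm below it; moves with the lid, axes as the chiller's
- check_spot (a point): check spot's centre on the face of the cold plate in the chiller's left half, 48 mm above the worktop: blue ring, 40 mm outside, 27 inside, white within, blue dot in the middle. z is square to the plate, up out of it; the plate is low at the robot's side, so z leans 15 degrees from vertical to the chiller's -x. Opening round it with the lid open: 138 mm (y) by 204 (x)
- cold_plate: the aluminium cold plate in the chiller that carries the check spot, 206 x 328 mm, 6 mm thick; origin and axes as check_spot
- stand: black stand, fixed, 78 x 70 mm foot, 90 mm high; its top plate has a vertical 22 mm hole in which the thermometer's collar sits; origin at the centre of its underside, straight below the hole; back column on its +x side
- thermometer: loose contact thermometer, 0.1-0.16 kg: blue handle 28 (x) by 36 (y) by 95 mm (z, along it), to be grasped from above on its sides; display on -x. Origin: centre of the handle's flat underside, which rests on the stand's top. Below it: rubber collar 19 mm thick, 13 long, in the stand's hole; 8 mm stem to -52 mm; sprung brass foot 12 mm thick ending at -75 mm when free
- tip (a point): centre of the flat underside of the sprung brass foot, moves with the tip; z as the thermometer's
- sprung_tip (a joint): how far the sprung tip is pushed into the stem in m: 0 = free, stop at 0.012. Force = 1.2 N + 400 N/m times this value (3.6 N at half travel)
- avocado_dish: bystander: green dish like half an avocado, 76 x 102 x 55 mm, origin under its centre
- pepper_mill: bystander: brown pepper mill with a crank, 49 x 65 x 135 mm, left of the stand
- salt_shaker: bystander: grey and clear salt shaker, 44 x 44 x 90 mm, left of the stand
- white_cap_jar: bystander: spice jar with white cap, 43 x 43 x 100 mm, behind the chiller
- lime: bystander: green lime, 52 x 45 x 45 mm, near the stand

How it is judged:
By the outcome, as a careful person would: the job done as asked, in the order asked, and still so for the second after the job is handed in, while the arm keeps its last pose, push and grip.
It also fails if it takes over 64 s, if anything falls off the work surface, if the arm or the gripper's body presses on something with over 40 N, if the wrist force passes 120 N, or if a joint passes its speed limit or range.

## Working session

There is one attempt and no reset: what is moved stays moved. The work goes in short steps, Python scripts to look and compute and a tool call to move; the robot and the scene stay as the last step left them, time stands still between calls to the robot, and variables do not carry over. Pictures are saved under pics/ and viewed, at most 10 in all, crops included, and the job is handed in when it is done.

```bash
mkdir -p pics; ls; python3 - <<'E'
from cell import robot
import cv2
print(robot.observe())
for n in("scene","top"):
    c=robot.read_camera(n); print(n,c["fx"],c["fy"],c["cx"],c["cy"],c["pose"].tolist() if hasattr(c["pose"],'tolist') else c["pose"])
    cv2.imwrite(f"pics/{n}0.png",cv2.cvtColor(c["image"],cv2.COLOR_RGB2BGR))
E
```

```text
pics
{'time': 0.0, 'qpos': array([ 1.13097421e+00,  3.42742120e-01,  1.52504038e+00,  8.26736121e-07,
        1.27537455e+00, -1.46016375e-01]), 'qvel': array([ 0.00106874,  0.00158959, -0.00029152, -0.00065104, -0.00098859,
        0.00075174]), 'joint_efforts': array([-5.43943825e-04, -4.31248355e+01, -2.44217777e+01,  7.19388644e-02,
        5.59698092e-02, -1.19373485e-04]), 'tool_pos': array([0.15196697, 0.50238326, 0.40402652]), 'tool_rot': array([-3.14004501e+00, -2.28399825e-04,  2.84778650e+00]), 'contact_force': array([0.69912905, 0.17257485, 0.27654382]), 'torque': array([-0.00691715,  0.01275877, -0.0560673 ]), 'grip_force': 0.0, 'opening': 0.09193050558202952}
scene 470.1745475861276 470.1745475861276 280.57931429894944 214.5471056901159 [[0.8227309087726993, -0.37937528136997584, 0.4233063283669406, 0.07855058935636373], [-0.56820413165803, -0.5699174485821321, 0.5935808003704104, -0.7880483392188384], [0.01605977947521703, -0.7288816760538603, -0.6844513027207435, 0.9389724680176174], [0.0, 0.0, 0.0, 1.0]]
top 457.2675668219354 457.2675668219354 276.31129749421916 207.8223951714027 [[-0.3259118809059527, -0.9039055978726549, 0.27701284450151853, 0.19301150371451642], [-0.9453907920967133, 0.31030041013406523, -0.09974921397875737, 0.09041583247059025], [0.004206673637570806, -0.2943948464309615, -0.9556746194661642, 1.4576703464857916], [0.0, 0.0, 0.0, 1.0]]
```

View pics/top0.png

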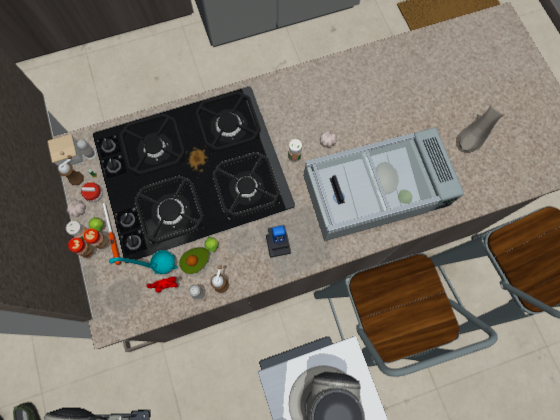

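View pics/scene0.png

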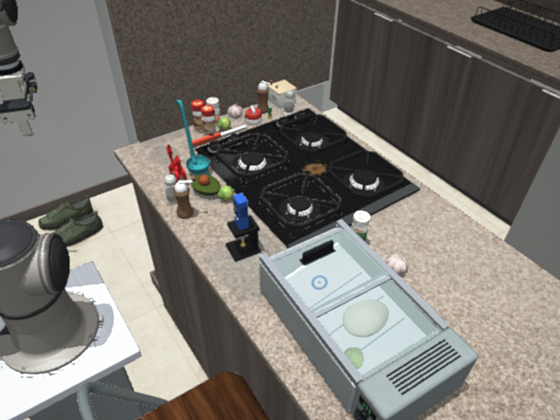

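The top view shows the chiller at roughly (310–460, 130–235), its lid grip at (338,190) and the stand with thermometer at (278,238). The scene view shows the grip at (317,252), the ring at (319,282), the thermometer at (241,212) and the stand foot at (242,246). I'll enlarge both.

```bash
cat > h.py <<'E'
import numpy as np, cv2
from scipy.spatial.transform import Rotation as R
def load(n,robot):
    c=robot.read_camera(n); return c
def K(c): return np.array([[c["fx"],0,c["cx"]],[0,c["fy"],c["cy"]],[0,0,1.]])
def proj(c,P):
    P=np.atleast_2d(P); T=np.linalg.inv(np.array(c["pose"])); q=P@T[:3,:3].T+T[:3,3]
    return q[:,:2]/q[:,2:]*[c["fx"],c["fy"]]+[c["cx"],c["cy"]]
def onz(c,uv,z):
    T=np.array(c["pose"]); d=T[:3,:3]@[(uv[0]-c["cx"])/c["fx"],(uv[1]-c["cy"])/c["fy"],1]
    return T[:3,3]+d*(z-T[2,3])/d[2]
def crop(c,x0,x1,y0,y1,s,name,dots=()):
    im=cv2.cvtColor(c["image"],cv2.COLOR_RGB2BGR)[y0:y1,x0:x1]
    im=cv2.resize(im,None,fx=s,fy=s,interpolation=cv2.INTER_CUBIC)
    for u,v in dots: cv2.circle(im,(int((u+.5-x0)*s),int((v+.5-y0)*s)),2,(0,0,255),-1)
    cv2.imwrite(f"pics/{name}.png",im)
E
python3 - <<'E'
from h import *; from cell import robot
import pickle
t=robot.read_camera("top"); s=robot.read_camera("scene"); pickle.dump((t,s),open("c0.pkl","wb"))
crop(t,260,470,115,265,3.8,"tc"); crop(s,215,475,180,375,3,"sc")
E
```

```text
(no output)
```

View pics/tc.png

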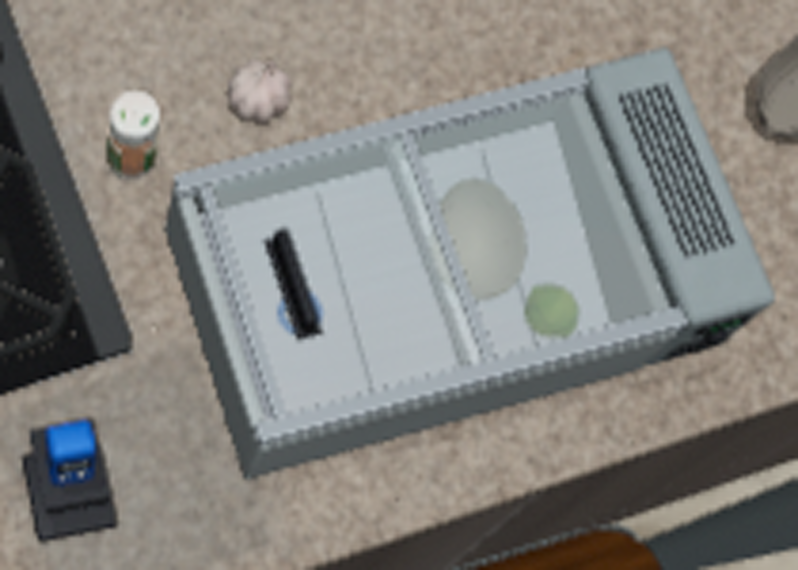

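View pics/sc.png

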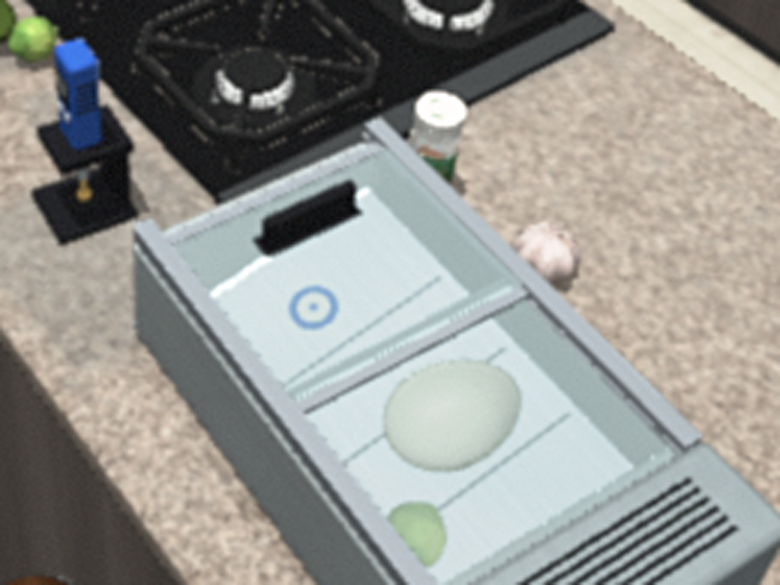

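```bash
cat > m.py <<'E'
from h import *; import pickle
t,s=pickle.load(open("c0.pkl","rb"))
T=lambda X,Y:((X+.5)/3.8-.5+260,(Y+.5)/3.8-.5+115)
S=lambda X,Y:((X+.5)/3-.5+215,(Y+.5)/3-.5+180)
def tri(a,b):
    Ps=[K(c)@np.linalg.inv(np.array(c["pose"]))[:3] for c in(t,s)]
    X=cv2.triangulatePoints(*Ps,np.array(a,float).reshape(2,1),np.array(b,float).reshape(2,1))[:,0]; X=X[:3]/X[3]
    return X, proj(t,X)[0]-a, proj(s,X)[0]-b
E
python3 - <<'E'
from m import *
np.set_printoptions(precision=4,suppress=True)
for n,p in dict(railBL=(178,180),railFL=(258,438),boxBL=(590,68),boxBR=(668,50),boxFR=(772,298),boxFL=(690,322)).items(): print(n,onz(t,T(*p),.134))
for n,p in dict(railFL=(148,222),railBL=(372,122)).items(): print('s',n,onz(s,S(*p),.134))
print('spot',onz(s,S(314,307),.048))
print('fin far',*tri(T(286,231),S(354,184))); print('fin near',*tri(T(314,329),S(264,224)))
print('railBL',*tri(T(178,180),S(372,122))); print('railFL',*tri(T(258,438),S(143,222)))
# stand / thermometer
print('foot corners z~.01 top', [onz(t,T(*p),.01) for p in((40,538),(116,524))])
print('foot s', [onz(s,S(*p),.0) for p in((65,243),(137,213))])
print('therm top', onz(t,T(70,438),.185), onz(s,S(78,47),.185)); print('tip',onz(s,S(85,198),.015))
E
```

```text
railBL [ 0.6878 -0.1858  0.134 ]
railFL [ 0.4618 -0.1699  0.134 ]
boxBL [ 0.6709 -0.5486  0.134 ]
boxBR [ 0.6649 -0.6179  0.134 ]
boxFR [ 0.4359 -0.6038  0.134 ]
boxFL [ 0.4388 -0.5324  0.134 ]
s railFL [ 0.4701 -0.1768  0.134 ]
s railBL [ 0.6843 -0.1869  0.134 ]
spot [ 0.5725 -0.2621  0.048 ]
fin far [ 0.6111 -0.2484  0.1558] [ 0.0105 -0.3386] [-0.387   0.1733]
fin near [ 0.5292 -0.2408  0.1528] [-0.0036 -0.8871] [-1.0318  0.4404]
railBL [ 0.6871 -0.1856  0.1322] [-0.0192  0.4364] [ 0.4735 -0.218 ]
railFL [ 0.4656 -0.1716  0.1304] [-0.0478 -1.0424] [-1.1855  0.4814]
foot corners z~.01 top [array([0.4655, 0.0109, 0.01  ]), array([ 0.4559, -0.0538,  0.01  ])]
foot s [array([ 0.4612, -0.0552,  0.    ]), array([ 0.533 , -0.0605,  0.    ])]
therm top [ 0.4976 -0.0255  0.185 ] [ 0.5026 -0.0236  0.185 ]
tip [ 0.497  -0.0311  0.015 ]
```

```bash
cat > fit.py <<'E'
from h import *
from scipy.optimize import minimize
def boxpts(sx,sy,z0,z1,x,y,yaw):
    c=np.array([[a*sx/2,b*sy/2,z] for a in(-1,1) for b in(-1,1) for z in(z0,z1)])
    c[:,:2]=c[:,:2]@np.array([[np.cos(yaw),np.sin(yaw)],[-np.sin(yaw),np.cos(yaw)]])+[x,y]; return c
def sil(c,P,F=8):
    m=np.zeros((420,560),np.uint8); h=cv2.convexHull(proj(c,P).astype(np.float32))
    big=np.zeros((420*4,560*4),np.uint8); cv2.fillConvexPoly(big,np.round(((h+.5)*4-.5)*16).astype(np.int32),255,shift=4)
    return cv2.resize(big,(560,420),interpolation=cv2.INTER_AREA)/255.
def hullmask(m):
    n,l,st,_=cv2.connectedComponentsWithStats(m.astype(np.uint8)); i=1+np.argmax(st[1:,4])
    o=np.zeros(m.shape,np.uint8); cv2.fillConvexPoly(o,cv2.convexHull(cv2.findNonZero((l==i).astype(np.uint8))),1); return o.astype(float),st[i]
E
python3 - <<'E'
from m import *; from fit import *
np.set_printoptions(precision=4,suppress=True)
ms=[]
for c,(u0,u1,v0,v1) in((t,(262,292,220,258)),(s,(225,262,185,235))):
    I=c["image"].astype(int); m=np.zeros(I.shape[:2],bool); m[v0:v1,u0:u1]=((I[...,2]-I[...,0])>50)[v0:v1,u0:u1]
    o,st=hullmask(m); ms.append(o); print(st)
f=lambda p:sum(((sil(c,boxpts(.028,.036,.09,.185,*p))-m)**2).sum() for c,m in zip((t,s),ms))
for w in((1,1),(1,0),(0,1)):
  g=lambda p:sum(k*((sil(c,boxpts(.028,.036,.09,.185,p[0],p[1],p[2]))-m)**2).sum() for k,c,m in zip(w,(t,s),ms))
  r=minimize(g,[.5,-.025,-.1],method="Nelder-Mead",options=dict(initial_simplex=[[.5,-.025,-.1],[.51,-.025,-.1],[.5,-.015,-.1],[.5,-.025,.1]])); print('therm',w,r.x,r.fun)
# ring
I=s["image"].astype(int); m=((I[...,2]-I[...,0])>35); m[:, :300]=0; m[:,340:]=0; m[:270]=0; m[300:]=0
pts=cv2.findNonZero(m.astype(np.uint8)); e=cv2.fitEllipse(cv2.convexHull(pts)); print('ring',e,len(pts),onz(s,e[0],.048))
# fin
fm=[]
for c,(u0,u1,v0,v1) in((t,(325,350,170,210)),(s,(295,340,235,268))):
    I=c["image"].astype(int); m=np.zeros(I.shape[:2],bool); m[v0:v1,u0:u1]=(I.max(2)<75)[v0:v1,u0:u1]
    o,st=hullmask(m); fm.append(o); print(st)
g=lambda p:sum(((sil(c,np.vstack([boxpts(.084,.012,p[3]-.016,p[3]+.011,*p[:3]),boxpts(.084,.022,p[3]-.019,p[3]-.016,*p[:3])]))-m)**2).sum() for c,m in zip((t,s),fm))
x0=np.array([.57,-.245,-.06,.144]); r=minimize(g,x0,method="Nelder-Mead",options=dict(initial_simplex=np.vstack([x0,x0+np.diag([.01,.01,.1,.01])]))); print('fin',r.x,r.fun)
E
```

```text
[272 225  13  18 157]
[233 192  16  38 345]
therm (1, 1) [ 0.4986 -0.0262 -0.2624] 46.68610534409842
therm (1, 0) [ 0.4971 -0.0253 -0.2263] 15.77121107266436
therm (0, 1) [ 0.4985 -0.0265 -0.2562] 29.64421376393695
ring ((319.1106872558594, 282.108154296875), (14.525847434997559, 16.499399185180664), 80.70104217529297) 127 [ 0.5719 -0.2621  0.048 ]
[330 176  14  28 167]
[300 241  35  24 386]
fin [ 0.5723 -0.2432 -0.0109  0.1422] 95.09330257593233
```

```bash
python3 - <<'E'
from m import *
a=lambda c,F,p,q,z:(onz(c,F(*q),z)-onz(c,F(*p),z))[:2].round(4)
print('foot front s',a(s,S,(64,240),(34,196),.008),'foot right s',a(s,S,(64,240),(136,213),.008))
print('plate front s',a(s,S,(56,166),(38,128),.085),'plate right',a(s,S,(56,166),(131,147),.088))
print('top foot front',a(t,T,(116,524),(40,538),.008),'cap back',a(t,T,(90,420),(49,427),.185),'cap L',a(t,T,(49,456),(48,428),.185), 'plate front',a(t,T,(108,508),(33,518),.09))
for n,p in dict(footR=(116,524),footL=(40,538)).items(): print(n,onz(t,T(*p),.008))
from fit import *
for yaw in(0,-.06,-.1,-.15):
  P=boxpts(.028,.036,.09,.185,.4986,-.0262,yaw); print(yaw,[tuple(((np.array(x)+.5-[260,115])*3.8).astype(int)) for x in proj(t,P[1::2])],[tuple(((np.array(x)+.5-[215,180])*3).astype(int)) for x in proj(s,P)])
E
```

```text
foot front s [0.0044 0.0602] foot right s [ 0.0695 -0.0082]
plate front s [0.0104 0.0484] plate right [ 0.0646 -0.0159]
top foot front [0.0096 0.0648] cap back [0.0049 0.0311] cap L [ 0.0208 -0.0063] plate front [0.0118 0.0595]
footR [ 0.45630284 -0.05397386  0.008     ]
footL [0.46586233 0.01081247 0.008     ]
0 [(np.int64(99), np.int64(446)), (np.int64(54), np.int64(461)), (np.int64(87), np.int64(412)), (np.int64(42), np.int64(427))] [(np.int64(77), np.int64(153)), (np.int64(72), np.int64(69)), (np.int64(55), np.int64(128)), (np.int64(49), np.int64(45)), (np.int64(105), np.int64(140)), (np.int64(102), np.int64(56)), (np.int64(83), np.int64(116)), (np.int64(79), np.int64(32))]
-0.06 [(np.int64(98), np.int64(448)), (np.int64(52), np.int64(460)), (np.int64(88), np.int64(413)), (np.int64(43), np.int64(425))] [(np.int64(75), np.int64(153)), (np.int64(70), np.int64(69)), (np.int64(56), np.int64(127)), (np.int64(50), np.int64(44)), (np.int64(105), np.int64(141)), (np.int64(101), np.int64(57)), (np.int64(85), np.int64(116)), (np.int64(80), np.int64(32))]
-0.1 [(np.int64(98), np.int64(449)), (np.int64(51), np.int64(459)), (np.int64(89), np.int64(414)), (np.int64(43), np.int64(424))] [(np.int64(74), np.int64(153)), (np.int64(69), np.int64(69)), (np.int64(57), np.int64(126)), (np.int64(50), np.int64(43)), (np.int64(104), np.int64(142)), (np.int64(101), np.int64(58)), (np.int64(86), np.int64(116)), (np.int64(81), np.int64(33))]
-0.15 [(np.int64(97), np.int64(450)), (np.int64(50), np.int64(458)), (np.int64(90), np.int64(415)), (np.int64(44), np.int64(423))] [(np.int64(73), np.int64(152)), (np.int64(68), np.int64(69)), (np.int64(57), np.int64(126)), (np.int64(51), np.int64(42)), (np.int64(103), np.int64(143)), (np.int64(100), np.int64(59)), (np.int64(87), np.int64(116)), (np.int64(83), np.int64(33))]
```

```bash
cat > d.py <<'E'
import sys,json,numpy as np; from cell import robot
from scipy.spatial.transform import Rotation as R
def delta(pos,rot,p0=None,r0=None):
    o=robot.observe(); p0=o["tool_pos"] if p0 is None else p0; r0=o["tool_rot"] if r0 is None else r0
    A=R.from_euler("xyz",r0); B=R.from_euler("xyz",rot)
    return A.inv().apply(np.array(pos)-p0).round(4),(A.inv()*B).as_rotvec().round(4)
if __name__=="__main__":
    a=[float(x) for x in sys.argv[1:]]; print(*delta(a[:3],a[3:]))
E
python3 d.py .45 .25 .405 3.1416 0 2.848
python3 -c "
from d import *
print(delta([.5715,-.244,.36],[np.pi,0,3.08],[.45,.25,.405],[np.pi,0,2.848]))"
```

```text
[-0.3584 -0.1553 -0.0006] [-0.0009 -0.0002 -0.0002]
(array([-0.2593, -0.4377,  0.045 ]), array([ 0.   ,  0.   , -0.232]))
```

The manual's scale: shifts go in shares of 300 mm and turns go in shares of 2 rad. Converting my numbers, -0.036 m / 0.3 = -0.12, -0.0155 m / 0.3 = -0.0517.

Call:
pendant --rows '[[[-0.12,-0.0517,0],[0,0,0]],[[-0.12,-0.0517,0],[0,0,0]],[[-0.12,-0.0517,0],[0,0,0]],[[-0.12,-0.0517,0],[0,0,0]],[[-0.12,-0.0517,0],[0,0,0]],[[-0.12,-0.0517,0],[0,0,0]],[[-0.12,-0.0517,0],[0,0,0]],[[-0.12,-0.0517,0],[0,0,0]]]' --jaw 0.05

```text
time: 0.87
tool_pos: [0.3929, 0.2989, 0.4047]
tool_rot: [3.141, -0.0, 2.848]
contact_force: [0.7, 0.8, 0.5]
opening: 0.0505
grip_force: 0.0
```

Call:
pendant --rows '[[[-0.12,-0.0517,0],[0,0,0]],[[-0.12,-0.0517,0],[0,0,0]],[[-0.0667,-0.1133,0],[0,0,-0.015]],[[-0.0667,-0.1133,0],[0,0,-0.015]],[[-0.0667,-0.1133,0],[0,0,-0.015]],[[-0.0667,-0.1133,0],[0,0,-0.015]],[[-0.0667,-0.1133,0],[0,0,-0.015]],[[-0.0667,-0.1133,0],[0,0,-0.015]]]'

```text
time: 1.53
tool_pos: [0.5246, 0.0231, 0.4047]
tool_rot: [3.141, -0.0, 3.029]
contact_force: [0.8, 0.5, 0.5]
opening: 0.0498
grip_force: 0.0
```

```bash
python3 d.py .5715 -.244 .35 3.1416 0 3.08
```

```text
[-0.0766 -0.2601  0.0546] [ 0.0002 -0.0002 -0.0508]
```

In the tool's units: -0.037 m / 0.3 = -0.1233, -0.011 m / 0.3 = -0.0367, -0.011 rad / 2 = -0.0055.

Call:
pendant --rows '[[[-0.0367,-0.1233,0.0233],[0,0,-0.005]],[[-0.0367,-0.1233,0.0233],[0,0,-0.005]],[[-0.0367,-0.1233,0.0267],[0,0,-0.005]],[[-0.0367,-0.1233,0.0267],[0,0,-0.005]],[[-0.0367,-0.1233,0.0267],[0,0,-0.0055]],[[-0.0367,-0.1233,0.0267],[0,0,0]],[[-0.0367,-0.1233,0.0267],[0,0,0]],[[0,0,0],[0,0,0]]]'

```text
time: 2.2
tool_pos: [0.5792, -0.2458, 0.3479]
tool_rot: [-3.14, -0.002, 3.074]
contact_force: [-1.6, 0.4, -0.5]
opening: 0.0499
grip_force: 0.0
```

```bash
python3 d.py .5715 -.244 .309 3.1416 0 3.08
python3 - <<'E'
from h import *; from cell import robot
c=robot.read_camera("top"); s=robot.read_camera("scene")
o=robot.observe(); A=R.from_euler("xyz",o["tool_rot"]); 
crop(s,250,400,190,310,5,"s1",proj(s,o["tool_pos"]+A.apply([[0,0,.178]])))
E
```

```text
[0.0077 0.0013 0.0389] [-0.0013 -0.002  -0.0065]
```

View pics/s1.png

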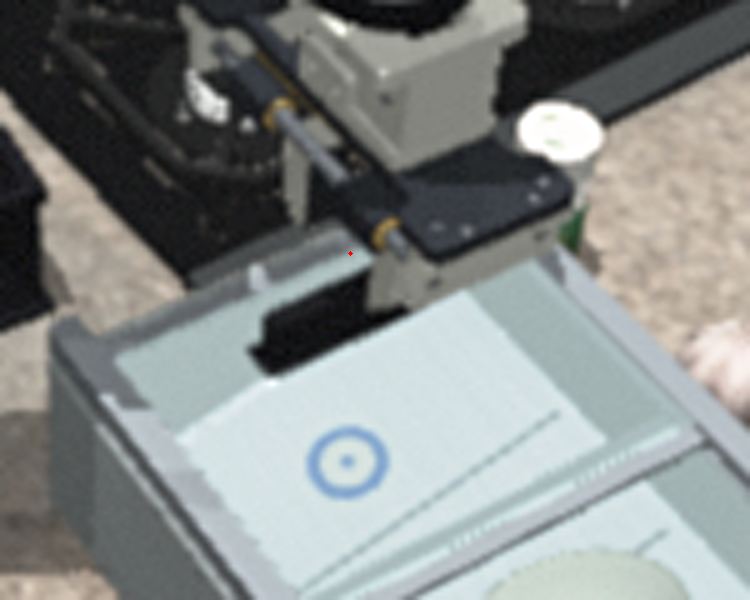

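The fingers (tips near crop (300,225) and (392,303)) straddle the black fin. I'll descend and close.

In the tool's units: 0.013 m / 0.3 = 0.0433, 0.012 m / 0.3 = 0.04, -0.003 rad / 2 = -0.0015.

Call:
pendant --rows '[[[0.0133,0,0.0433],[0,0,-0.0015]],[[0.0133,0.0033,0.0433],[0,0,-0.0015]],[[0,0,0.04],[0,0,0]],[[0,0,0],[0,0,0]],[[0,0,0],[0,0,0]]]' --jaw 0.05

```text
time: 2.72
tool_pos: [0.5713, -0.2366, 0.3129]
tool_rot: [3.141, -0.001, 3.086]
contact_force: [-0.2, 0.6, -0.1]
opening: 0.0499
grip_force: 0.0
```

Call:
pendant --rows '[[[0,0,0],[0,0,0]],[[0,0,0],[0,0,0]],[[0,0,0],[0,0,0]],[[0,0,0],[0,0,0]],[[0,0,0],[0,0,0]],[[0,0,0],[0,0,0]]]' --jaw 0 --force 12

```text
time: 3.22
tool_pos: [0.5713, -0.2384, 0.3131]
tool_rot: [-3.141, 0.001, 3.085]
contact_force: [-0.4, -1.4, 0.5]
opening: 0.0141
grip_force: 0.6
```

In the tool's units: -0.02 m / 0.3 = -0.0667, -0.01 m / 0.3 = -0.0333.

Call:
pendant --rows '[[[0,0,0],[0,0,0]],[[0,-0.0167,0],[0,0,0]],[[0,-0.0333,0],[0,0,0]],[[0,-0.0667,0],[0,0,0]],[[0,-0.0667,0],[0,0,0]],[[0,-0.0667,0],[0,0,0]],[[0,-0.0667,0],[0,0,0]],[[0,-0.0667,0],[0,0,0]]]'

```text
time: 3.88
tool_pos: [0.5648, -0.3543, 0.3131]
tool_rot: [3.141, 0.001, 3.085]
contact_force: [2.4, 3.6, 3.4]
opening: 0.0123
grip_force: 12.0
```

Call:
pendant --rows '[[[0,-0.0333,0],[0,0,0]],[[0,-0.0167,0],[0,0,0]],[[0,-0.0167,0],[0,0,0]],[[0,0,0],[0,0,0]]]'

```text
time: 4.22
tool_pos: [0.5637, -0.3735, 0.3131]
tool_rot: [-3.14, 0.001, 3.085]
contact_force: [2.9, -1.6, 4.3]
opening: 0.0115
grip_force: 12.0
```

In the tool's units: -0.004 m / 0.3 = -0.0133, -0.003 m / 0.3 = -0.01.

Call:
pendant --rows '[[[0,-0.0133,0],[0,0,0]],[[0,-0.0133,0],[0,0,0]],[[0,-0.01,0],[0,0,0]],[[0,0,0],[0,0,0]]]'

```text
time: 4.55
tool_pos: [0.5639, -0.3796, 0.3129]
tool_rot: [3.131, -0.002, 3.087]
contact_force: [2.2, 19.5, 11.2]
opening: 0.0121
grip_force: 12.0
```

Call:
pendant --rows '[[[0,-0.01,0],[0,0,0]],[[0,-0.01,0],[0,0,0]],[[0,-0.0067,0],[0,0,0]],[[0,0,0],[0,0,0]]]'

```text
time: 4.88
tool_pos: [0.5637, -0.3865, 0.3128]
tool_rot: [3.13, -0.003, 3.088]
contact_force: [0.9, 23.5, 12.6]
opening: 0.0248
grip_force: 12.0
```

In the tool's units: -0.04 m / 0.3 = -0.1333, -0.02 m / 0.3 = -0.0667.

Call:
pendant --rows '[[[0,0,0],[0,0,0]],[[0,0,0],[0,0,0]],[[0,0,0],[0,0,0]],[[0,0,0],[0,0,0]],[[0,0,-0.0667],[0,0,0]],[[0,0,-0.1333],[0,0,0]],[[0,0,-0.1333],[0,0,0]],[[0,0.0333,-0.1333],[0,0,0]]]' --jaw 0.07

```text
time: 5.55
tool_pos: [0.5622, -0.3834, 0.453]
tool_rot: [3.141, -0.003, 3.082]
contact_force: [-0.0, -0.3, 0.6]
opening: 0.069
grip_force: 0.0
```

```bash
python3 d.py .498 -.026 .47 3.1416 0 2.97
python3 - <<'E'
from h import *; from cell import robot; import pickle
t=robot.read_camera("top"); s=robot.read_camera("scene"); pickle.dump((t,s),open("c1.pkl","wb"))
I=[cv2.cvtColor(c["image"],cv2.COLOR_RGB2BGR) for c in(t,s)]
a=cv2.resize(I[0][115:265,260:460],None,fx=2,fy=2); b=cv2.resize(I[1][200:350,250:450],None,fx=2,fy=2)
cv2.imwrite("pics/open.png",np.hstack([a,b]))
E
```

```text
[ 0.0853  0.353  -0.0167] [ 0.0002 -0.0027  0.1124]
```

View pics/open.png

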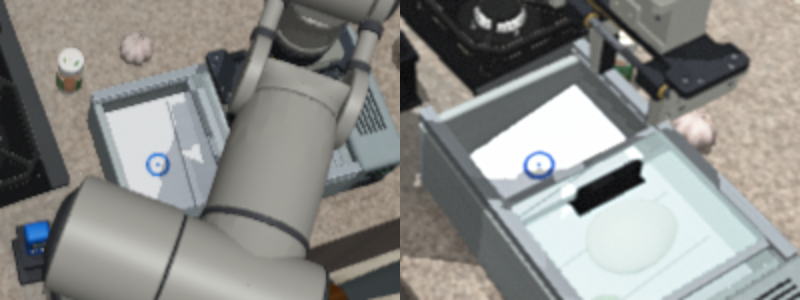

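Lid is open: the fin now sits at crop (608,187) and the ring is uncovered at (157,164) in the top crop and (539,165) in the scene crop. I'll measure the spot in both views and the lid travel.

```bash
python3 - <<'E'
from fit import *; import pickle
from scipy.optimize import least_squares
np.set_printoptions(precision=4,suppress=True)
t0,s0=pickle.load(open("c0.pkl","rb")); t,s=pickle.load(open("c1.pkl","rb"))
cs=[]
for c,(u,v) in((t,(338,196)),(s,(319,282))):
    I=c["image"].astype(int); m=np.zeros(I.shape[:2],np.uint8); m[v-14:v+14,u-14:u+14]=((I[...,2]-I[...,0])>45)[v-14:v+14,u-14:u+14]
    p=cv2.findNonZero(m); e=cv2.fitEllipse(cv2.convexHull(p)); cs.append(np.array(e[0])); print(len(p),e,onz(c,e[0],.048))
Ps=[K(c)@np.linalg.inv(np.array(c["pose"]))[:3] for c in(t,s)]
X=cv2.triangulatePoints(*Ps,cs[0].reshape(2,1),cs[1].reshape(2,1))[:,0]; X=X[:3]/X[3]; print('tri',X,proj(t,X)-cs[0],proj(s,X)-cs[1])
def finfit(c,w,z):
    u0,u1,v0,v1=w; I=c["image"].astype(int); m=np.zeros(I.shape[:2],bool); m[v0:v1,u0:u1]=(I.max(2)<75)[v0:v1,u0:u1]
    o,st=hullmask(m); print(st)
    g=lambda p:((sil(c,np.vstack([boxpts(.084,.012,z-.016,z+.011,*p),boxpts(.084,.022,z-.019,z-.016,*p)]))-o)**2).sum()
    x0=np.array([.57,-.245 if u0<310 else -.39,-.06]); r=minimize(g,x0,method="Nelder-Mead",options=dict(initial_simplex=np.vstack([x0,x0+np.diag([.01,.01,.1])]))); return r.x,r.fun
a=finfit(s0,(295,340,235,268),.144); b=finfit(s,(325,385,275,315),.144); print(a,b,np.linalg.norm((a[0]-b[0])[:2]),a[0]-b[0])
E
```

```text
68 ((338.5597839355469, 196.85711669921875), (11.62890625, 12.154293060302734), 164.042236328125) [ 0.5712 -0.2603  0.048 ]
100 ((319.05230712890625, 282.28106689453125), (14.217238426208496, 16.003955841064453), 80.51911163330078) [ 0.5714 -0.2624  0.048 ]
tri [ 0.5722 -0.261   0.0458] [[-0.0004 -0.1333]] [[-0.1563  0.0678]]
[300 241  35  24 386]
[335 280  37  27 412]
(array([ 0.5731, -0.244 ,  0.019 ]), np.float64(62.03898500576702)) (array([ 0.5662, -0.3785,  0.0002]), np.float64(81.9204152249135)) 0.13476188669648037 [0.0069 0.1346 0.0188]
```

In the tool's units: 0.039 m / 0.3 = 0.13, 0.009 m / 0.3 = 0.03, 0.014 rad / 2 = 0.007.

Call:
pendant --rows '[[[0.03,0.13,0],[0,0,0.007]],[[0.03,0.13,0],[0,0,0.007]],[[0.03,0.13,0],[0,0,0.007]],[[0.03,0.13,0],[0,0,0.007]],[[0.03,0.13,0],[0,0,0.007]],[[0.03,0.13,0],[0,0,0.007]],[[0.03,0.13,0],[0,0,0.007]],[[0.03,0.13,0],[0,0,0.007]]]'

```text
time: 6.32
tool_pos: [0.5236, -0.0628, 0.452]
tool_rot: [-3.141, -0.001, 2.971]
contact_force: [0.9, 0.1, 0.6]
opening: 0.0699
grip_force: 0.0
```

Call:
pendant --rows '[[[0,0.0667,0],[0,0,0]],[[0,0,0],[0,0,0]],[[0,0,0],[0,0,0]]]'

```text
time: 6.57
tool_pos: [0.5277, -0.0438, 0.4522]
tool_rot: [-3.141, -0.001, 2.975]
contact_force: [-0.4, -0.8, 0.4]
opening: 0.0697
grip_force: 0.0
```

```bash
python3 d.py .498 -.026 .311 3.1416 0 2.97
```

```text
[0.0321 0.0127 0.1412] [-0.0007 -0.001   0.005 ]
```

In the tool's units: 0.03 m / 0.3 = 0.1, 0.016 m / 0.3 = 0.0533, 0.005 rad / 2 = 0.0025.

Call:
pendant --rows '[[[0.0533,0.02,0.0333],[0,0,0]],[[0.0533,0.02,0.1],[0,0,0.0025]],[[0,0,0],[0,0,0]],[[0,0,0],[0,0,0]]]'

```text
time: 6.9
tool_pos: [0.4979, -0.0283, 0.4115]
tool_rot: [-3.141, -0.004, 2.967]
contact_force: [1.0, -0.6, 1.1]
opening: 0.0699
grip_force: 0.0
```

```bash
python3 d.py .498 -.026 .311 3.1416 0 2.97
python3 - <<'E'
from h import *; from cell import robot; import pickle
t=robot.read_camera("top"); s=robot.read_camera("scene"); pickle.dump((t,s),open("c2.pkl","wb"))
I=[cv2.cvtColor(c["image"],cv2.COLOR_RGB2BGR) for c in(t,s)]
a=cv2.resize(I[0][115:265,255:455],None,fx=4,fy=4,interpolation=cv2.INTER_CUBIC)[:,:400*2]; b=cv2.resize(I[1][150:250,200:300],None,fx=4,fy=4,interpolation=cv2.INTER_CUBIC)
a[:400,400:]=b
cv2.imwrite("pics/pre.png",a)
E
```

```text
[-1.000e-04  2.300e-03  1.005e-01] [-0.0004 -0.004  -0.0033]
```

View pics/pre.png

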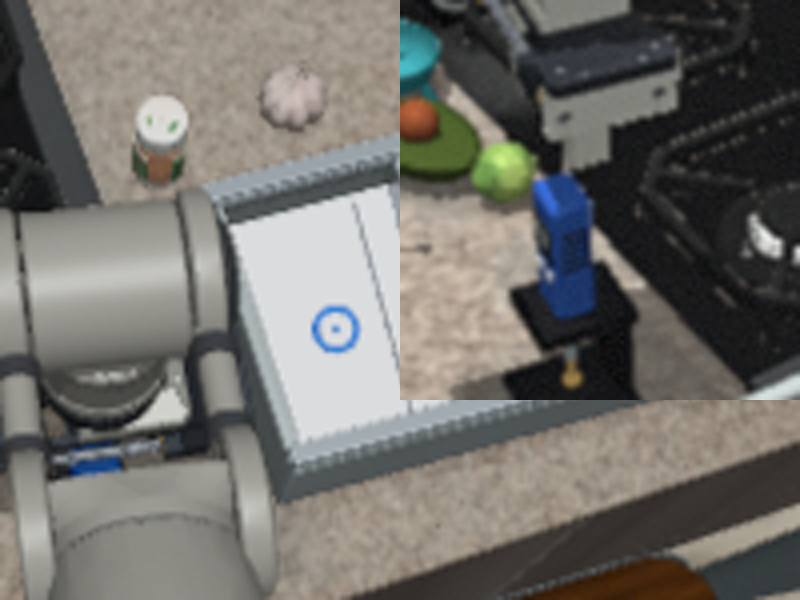

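The spot is fully clear in the top view at crop (336,329). In the scene inset, the gripper hangs above the thermometer, whose cap is at (562,190). I'll descend and grip.

In the tool's units: 0.025 m / 0.3 = 0.0833, 0.02 m / 0.3 = 0.0667, 0.002 rad / 2 = 0.001.

Call:
pendant --rows '[[[0,0.0033,0.0833],[0,0.001,0]],[[0,0.0033,0.0833],[0,0.001,0]],[[0,0,0.0667],[0,0,0]],[[0,0,0.0667],[0,0,0]],[[0,0,0.0333],[0,0,0]],[[0,0,0],[0,0,0]],[[0,0,0],[0,0,0]]]'

```text
time: 7.58
tool_pos: [0.4997, -0.026, 0.3136]
tool_rot: [-3.141, -0.002, 2.967]
contact_force: [-0.2, 0.5, 0.6]
opening: 0.07
grip_force: 0.0
```

Call:
pendant --rows '[[[0,0,0],[0,0,0]],[[0,0,0],[0,0,0]],[[0,0,0],[0,0,0]],[[0,0,0],[0,0,0]],[[0,0,0],[0,0,0]],[[0,0,0],[0,0,0]]]' --jaw 0 --force 25

```text
time: 8.08
tool_pos: [0.4984, -0.0252, 0.313]
tool_rot: [-3.141, -0.003, 2.968]
contact_force: [-0.1, -1.1, 1.7]
opening: 0.036
grip_force: 25.0
```

```bash
python3 - <<'E'
from h import *; import pickle
np.set_printoptions(precision=4,suppress=True)
t,s=pickle.load(open("c2.pkl","rb")); cs=[]
for c,(u,v) in((t,(338,196)),(s,(319,282))):
    I=c["image"].astype(int); m=np.zeros(I.shape[:2],np.uint8); m[v-14:v+14,u-14:u+14]=((I[...,2]-I[...,0])>45)[v-14:v+14,u-14:u+14]
    p=cv2.findNonZero(m); e=cv2.fitEllipse(cv2.convexHull(p)); M=cv2.moments(m); print(e[0],M['m10']/M['m00'],M['m01']/M['m00'],onz(c,e[0],.048))
# lid left edge candidates & yaw from plate: rail outer line fits
X=lambda a,b:((a+.5)/4-.5+255,(b+.5)/4-.5+115)
E
```

```text
(338.54266357421875, 196.7649383544922) 338.59420289855075 196.65217391304347 [ 0.5715 -0.2604  0.048 ]
(319.151611328125, 282.2225646972656) 319.2886597938144 282.4845360824742 [ 0.5717 -0.2624  0.048 ]
```

In the tool's units: -0.025 m / 0.3 = -0.0833, -0.02 m / 0.3 = -0.0667.

Call:
pendant --rows '[[[0,0,-0.0167],[0,0,0]],[[0,0,-0.0333],[0,0,0]],[[0,0,-0.0667],[0,0,0]],[[0,0,-0.0833],[0,0,0]],[[0,0,-0.0833],[0,0,0]],[[0,0,-0.0833],[0,0,0]],[[0,0,-0.05],[0,0,0]],[[0,0,0],[0,0,0]]]'

```text
time: 8.75
tool_pos: [0.4992, -0.0252, 0.4413]
tool_rot: [3.142, 0.003, 2.968]
contact_force: [0.9, -0.1, -1.1]
opening: 0.0358
grip_force: 25.0
```

```bash
python3 - <<'E'
from d import *
spot=np.array([.5716,-.2614,.048])
for yaw in(-.055,):
    C=R.from_euler('z',yaw); n=C.apply([-np.sin(np.radians(15)),0,np.cos(np.radians(15))]); y=C.apply([0,1,0])
    z=-n; x=np.cross(y,z); Rt=R.from_matrix(np.c_[x,y,z]); e=Rt.as_euler('xyz'); print(n,e)
    for h in(.37,.318,.292): print(h,(spot+n*h).round(4),*delta(spot+n*h,e))
E
```

```text
[-0.25842768  0.01422787  0.96592583] [3.14159265 0.26179939 3.08659265]
0.37 [ 0.476  -0.2561  0.4054] [-0.0169 -0.2314  0.0359] [-0.0157 -0.2589 -0.118 ]
0.318 [ 0.4894 -0.2569  0.3552] [-0.0302 -0.2298  0.0862] [-0.0157 -0.2589 -0.118 ]
0.292 [ 0.4961 -0.2572  0.3301] [-0.0368 -0.229   0.1113] [-0.0157 -0.2589 -0.118 ]
```

In the tool's units: -0.035 m / 0.3 = -0.1167, -0.03 m / 0.3 = -0.1, -0.017 rad / 2 = -0.0085.

Call:
pendant --rows '[[[0,-0.0333,-0.05],[0,0,-0.0085]],[[0,-0.1,-0.0667],[0,0,-0.0085]],[[0,-0.1167,0],[0,0,-0.0085]],[[0,-0.1167,0],[0,0,-0.0085]],[[0,-0.1167,0],[0,0,-0.0085]],[[0,-0.1167,0],[0,0,-0.0085]],[[0,-0.1167,0],[0,0,-0.008]],[[0,-0.05,0],[0,0,0]]]'

```text
time: 9.42
tool_pos: [0.4725, -0.2573, 0.4709]
tool_rot: [3.141, -0.006, 3.084]
contact_force: [-0.1, 0.2, -1.8]
opening: 0.0357
grip_force: 25.0
```

Call:
pendant --rows '[[[0,0,0],[0,-0.02,0]],[[0,0,0],[0,-0.03,0]],[[0,0,0],[0,-0.03,0]],[[0,0,0],[0,-0.03,0]],[[0,0,0],[0,-0.02,0]],[[0,0,0],[0,0,0]],[[0,0,0],[0,0,0]]]'

```text
time: 10.0
tool_pos: [0.4731, -0.2535, 0.4718]
tool_rot: [3.14, 0.253, 3.085]
contact_force: [0.8, 0.6, -1.9]
opening: 0.036
grip_force: 25.0
```

```bash
cat > tgt.py <<'E'
from d import *
o=robot.observe(); print(o["tool_pos"],o["tool_rot"],o["contact_force"])
spot=np.array([.5716,-.2614,.048]); n=np.array([-.25843,.01423,.96593])
for h in map(float,sys.argv[1:]): print(h,*delta(spot+n*h,[np.pi,.2618,3.0866]))
E
python3 tgt.py .37 .318
```

```text
[ 0.47307786 -0.25345564  0.47176114] [3.13976059 0.25332473 3.08517337] [ 0.7903976   0.60462626 -1.91978428]
0.37 [ 0.0137 -0.0026  0.065 ] [ 0.0015 -0.0085 -0.0014]
0.318 [ 0.0132 -0.0027  0.117 ] [ 0.0015 -0.0085 -0.0014]
```

In the tool's units: 0.03 m / 0.3 = 0.1, 0.025 m / 0.3 = 0.0833, -0.004 rad / 2 = -0.002.

Call:
pendant --rows '[[[0.0167,-0.0033,0.0667],[0.0005,-0.002,-0.0005]],[[0.0167,-0.0033,0.0833],[0,-0.002,0]],[[0.01,0,0.1],[0,0,0]],[[0,0,0.0667],[0,0,0]],[[0,0,0.05],[0,0,0]],[[0,0,0],[0,0,0]],[[0,0,0],[0,0,0]]]'

```text
time: 10.58
tool_pos: [0.4892, -0.2564, 0.3622]
tool_rot: [3.141, 0.261, 3.087]
contact_force: [0.1, -0.9, -0.9]
opening: 0.0359
grip_force: 25.0
```

```bash
python3 tgt.py .318
python3 - <<'E'
from h import *; from cell import robot; import pickle
t=robot.read_camera("top"); s=robot.read_camera("scene"); pickle.dump((t,s),open("c3.pkl","wb"))
o=robot.observe(); A=R.from_euler("xyz",o["tool_rot"]); P=o["tool_pos"]+A.apply([[0,0,.298],[0,0,.223]])
print(P,proj(s,P),proj(t,P))
n=np.array([-.25843,.01423,.96593]); sp=np.array([.5716,-.2614,.048])
I=[cv2.cvtColor(c["image"],cv2.COLOR_RGB2BGR) for c in(t,s)]
a=cv2.resize(I[0][170:230,310:370],(300,300),interpolation=cv2.INTER_CUBIC)
crop(s,285,385,200,300,6,"near",list(proj(s,P))+list(proj(s,sp)))
b=cv2.imread("pics/near.png"); b=b[:600]; cv2.imwrite("pics/near2.png",np.hstack([b,np.vstack([cv2.resize(a,(200,200)),np.zeros((400,200,3),np.uint8)])]))
E
```

```text
[ 0.4892327  -0.25643663  0.36221315] [3.14074614 0.2612746  3.08693808] [ 0.08582205 -0.90897763 -0.88979934]
0.318 [ 0.0016 -0.0004  0.0069] [ 0.0009 -0.0005  0.0003]
[[ 0.56718101 -0.261423    0.07641474]
 [ 0.54758382 -0.26024088  0.1487995 ]] [[318.25388891 275.21201951]
 [313.31663804 257.95954075]] [[340.52928432 195.04730893]
 [345.83783195 193.29083924]]
```

View pics/near2.png

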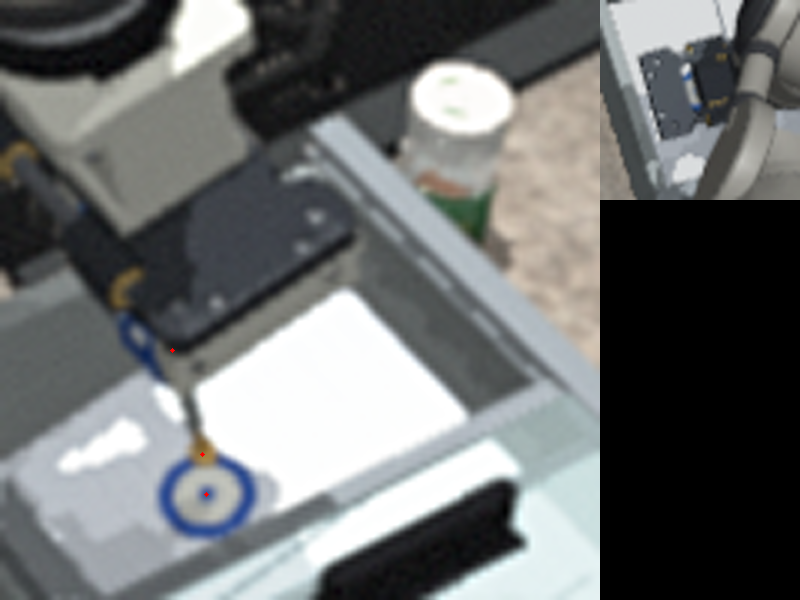

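The brass foot shows at (203,450) with its underside near (204,457), close to the predicted (202,454), and it sits over the ring centred at (206,494). Next is a stepwise descent with averaged force.

In the tool's units: 0.007 m / 0.3 = 0.0233, 0.006 m / 0.3 = 0.02.

```bash
cat > avg.py <<'E'
from d import *
N=12; P=[];F=[];E=[]
for i in range(N):
    robot.read_camera("top"); o=robot.observe(); P.append(o["tool_pos"]);F.append(o["contact_force"]);E.append(o["tool_rot"])
P,F=np.array(P),np.array(F); Rm=R.from_euler("xyz",E).mean(); n=np.array([-.25843,.01423,.96593]); spot=np.array([.5716,-.2614,.048]); p=P.mean(0)
print('t',o["time"],'std',P.std(0).round(5),F.std(0).round(2)); h=(p-spot)@n; tip=p+Rm.apply([0,0,.292])-spot
print('h',h.round(4),'Fn',(F.mean(0)@n).round(2),'F',F.mean(0).round(2),'axis err',Rm.inv().apply(-n).round(4),'tip off tool xyz',Rm.inv().apply(tip).round(4))
E
```

Call:
pendant --rows '[[[0.0033,0,0.0233],[0,0,0]],[[0,0,0.02],[0,0,0]],[[0,0,0.0167],[0,0,0]],[[0,0,0.0133],[0,0,0]],[[0,0,0],[0,0,0]],[[0,0,0],[0,0,0]],[[0,0,0],[0,0,0]]]'

```text
time: 11.27
tool_pos: [0.4939, -0.257, 0.3417]
tool_rot: [-3.141, 0.264, 3.087]
contact_force: [0.2, 0.4, -1.2]
opening: 0.036
grip_force: 25.0
```

```bash
python3 avg.py
```

```text
t 11.8667 std [2.e-05 2.e-05 9.e-05] [0.47 0.51 0.46]
h 0.3039 Fn -1.53 F [-0.13  0.13 -1.62] axis err [2.5e-03 8.0e-04 1.0e+00] tip off tool xyz [-0.0015 -0.0001 -0.0118]
```

In the tool's units: 0.0025 m / 0.3 = 0.0083, 0.0008 m / 0.3 = 0.0027, 0.0025 rad / 2 = 0.0013.

Call:
pendant --rows '[[[0.0027,0,0.0067],[0,0.0013,0]],[[0,0,0.0083],[0,0,0]],[[0,0,0],[0,0,0]],[[0,0,0],[0,0,0]]]'

```text
time: 12.2
tool_pos: [0.4942, -0.2569, 0.3367]
tool_rot: [-3.141, 0.261, 3.087]
contact_force: [-0.1, 0.8, -1.2]
opening: 0.0358
grip_force: 25.0
```

```bash
python3 avg.py
```

```text
t 12.8 std [1.e-05 1.e-05 7.e-05] [0.5  0.55 0.52]
h 0.2992 Fn -1.5 F [ 0.15 -0.04 -1.51] axis err [-2.e-04  7.e-04  1.e+00] tip off tool xyz [ 0.0001 -0.     -0.0072]
```

Call:
pendant --rows '[[[0,0,0.0067],[0,0,0]],[[0,0,0.0033],[0,0,0]],[[0,0,0],[0,0,0]],[[0,0,0],[0,0,0]]]'

```text
time: 13.13
tool_pos: [0.4951, -0.2571, 0.3343]
tool_rot: [-3.141, 0.262, 3.087]
contact_force: [-0.2, -0.2, 0.3]
opening: 0.0357
grip_force: 25.0
```

```bash
python3 avg.py
```

```text
t 13.7333 std [1.e-05 1.e-05 4.e-05] [0.5  0.27 0.43]
h 0.2963 Fn 0.53 F [ 0.25 -0.18  0.61] axis err [2.e-04 9.e-04 1.e+00] tip off tool xyz [-0.0001 -0.0002 -0.0043]
```

In the tool's units: 0.002 m / 0.3 = 0.0067, 0.001 m / 0.3 = 0.0033.

Call:
pendant --rows '[[[0,0,0.0067],[0,0,0]],[[0,0,0.0033],[0,0,0]],[[0,0,0.0033],[0,0,0]],[[0,0,0],[0,0,0]],[[0,0,0],[0,0,0]]]'

```text
time: 14.15
tool_pos: [0.4961, -0.2571, 0.3303]
tool_rot: [-3.141, 0.262, 3.087]
contact_force: [0.4, -0.5, 2.3]
opening: 0.0358
grip_force: 25.0
```

```bash
python3 avg.py
```

```text
t 14.75 std [1.e-05 1.e-05 3.e-05] [0.6  0.77 0.63]
h 0.2923 Fn 2.17 F [ 0.18 -0.56  2.3 ] axis err [0.e+00 8.e-04 1.e+00] tip off tool xyz [-0.     -0.0001 -0.0003]
```

```bash
python3 - <<'E'
from h import *; from cell import robot; import pickle
t=robot.read_camera("top");s=robot.read_camera("scene"); pickle.dump((t,s),open("c4.pkl","wb"))
n=np.array([-.25843,.01423,.96593]); sp=np.array([.5716,-.2614,.048])
im=cv2.cvtColor(s["image"],cv2.COLOR_RGB2BGR); im=cv2.resize(im[215:300,285:365],(640,600),interpolation=cv2.INTER_CUBIC); k=np.array([8,600/85])
for p in proj(s,np.array([sp,sp+n*.069])): cv2.circle(im,tuple(((p+.5-[285,215])*k).astype(int)),2,(0,0,255),-1)
cv2.imwrite("pics/fin.png",im)
E
```

View pics/fin.png

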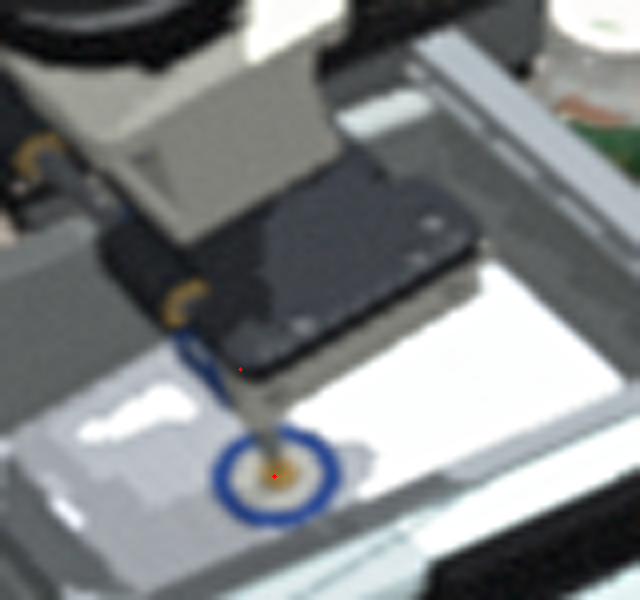

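```bash
python3 - <<'E'
from h import *; import pickle
t,s=pickle.load(open("c1.pkl","rb"))
crop(s,255,400,215,325,5.4,"edge")
C=np.array([[np.cos(.055),-np.sin(.055)],[np.sin(.055),np.cos(.055)]]) # world->chiller rot
sp=np.array([.5716,-.2614])
E=lambda X,Y:((X+.5)/5.4-.5+255,(Y+.5)/5.4-.5+215)
pickle.dump(None,open("x.pkl","wb"))
for a in(.014,.138):
  for z in(.115,.12,.128): 
    pass
E
```

```text
(no output)
```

View pics/edge.png

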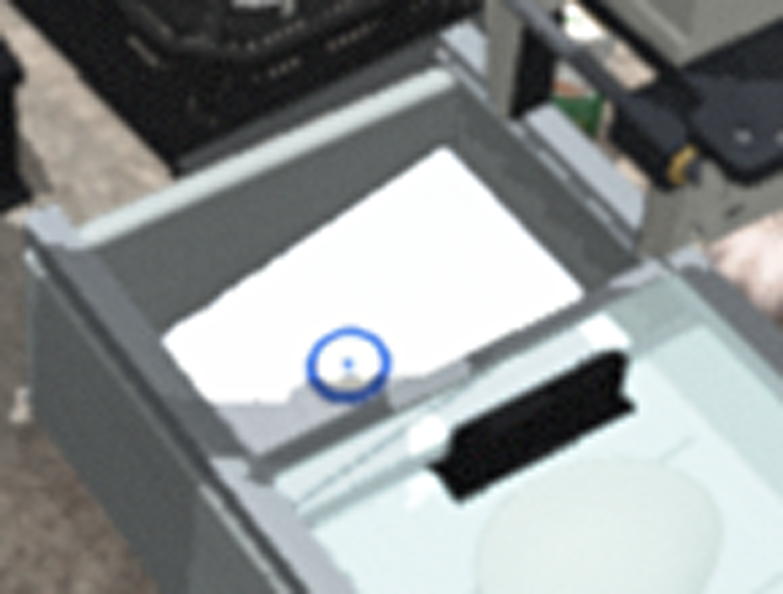

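The opening runs from the inner end wall, crop line (100,245)–(460,90), to the lid edge, line (262,465)–(640,270). I'll compare it with 138 mm.

```bash
python3 - <<'E'
from h import *; import pickle
t,s=pickle.load(open("c1.pkl","rb")); np.set_printoptions(precision=4,suppress=True)
E=lambda X,Y:((X+.5)/5.4-.5+255,(Y+.5)/5.4-.5+215)
c=lambda p:R.from_euler('z',.055).apply(p-np.array([.5716,-.2614,0]))[:2]
for n,p,z in(("wall",(100,247),.115),("wall",(455,92),.115),("lid",(250,458),.12),("lid",(262,468),.12),("lid",(620,270),.12),("lid",(640,278),.12)): print(n,c(onz(s,E(*p),z)))
E
```

```text
wall [-0.0897  0.0651]
wall [0.0981 0.0628]
lid [-0.0976 -0.0638]
lid [-0.0961 -0.0703]
lid [ 0.0914 -0.0625]
lid [ 0.0959 -0.0703]
```

```bash
python3 avg.py; python3 -c "
from cell import robot
print(robot.hand_in())"
```

```text
t 15.45 std [1.e-05 1.e-05 1.e-05] [0.62 0.47 0.49]
h 0.2922 Fn 1.92 F [ 0.6  -0.82  2.16] axis err [-1.e-04  8.e-04  1.e+00] tip off tool xyz [ 0.     -0.0001 -0.0002]
the job is handed in; nothing more can be done
None
```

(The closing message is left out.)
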